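Lock the drill-jig stand, flip its prop leg down and hold the jig plate upright

TASK

Set up the drill-jig stand for drilling: push its carriage along the bed fully home against the end stop, then swing the latch arm round behind the carriage to lock it, then flip the prop leg over its centre until it is down on its stop. Then grip the jig plate by its top bar, raise it upright and finish while still holding it upright by the bar: it tips over if you let go, so do not release it, and do not let it go over backwards. Leave the loose things on the bench where they are.

Things in the scene. Friction and masses are not known exactly. Their poses are not given: they have to be found in the camera images.
- bed: Grey painted steel bed plate of the jig stand, bolted to the bench, 240 x 360 x 12 mm. Origin: centre of its underside, on the bench. Its x axis (level) is the way the jig plate tips, its y axis the way the carriage slides; z up. It stands turned by up to about 20 degrees. All directions named below are the bed's. At the +y end of the bed is a low dark stop block, 34 mm high above the bench, top included.
- carriage (a joint): Slide of the aluminium carriage (deck 180 x 200 mm, its top 30 mm above the bench) that carries the jig plate, in m along the bed's +y: 0 = fully back, 0.070 = fully home against the stop block. Starts at 0 to 0.03. About 3 N of friction; it stays where it is left. The latch arm cannot close unless it is at 0.066 or more, and once closed lets it back no further than 0.065.
- push_face (a point): Centre of the outer (-y) face of the upright steel end plate at the -y end of the carriage: push here towards +y. The plate is 70 mm wide along x, 10 mm thick along y, and stands from 30 mm to 75 mm above the bench; this point is 52 mm above the bench.
- latch (a joint): Angle of the steel latch arm on the bed, rad, about the vertical, anticlockwise from above: 0 = arm points to -y (open), 1.57 = arm points to +x, lying just behind the carriage's -y end (locked; end of travel 1.60). Starts between -0.35 and 0. Turns with slight friction and stays where it is left.
- latch_pin (a point): Upright round dark steel pin near the free end of the latch arm, 16 mm in diameter, from 25 mm to 75 mm above the bench; this point is on its axis, 56 mm above the bench. It can be pinched from above or pushed. It goes round latch_pivot at 50 mm.
- latch_pivot (a point): Point on the vertical axis of the latch arm, 56 mm above the bench (the arm itself lies 15 to 25 mm above the bench, 18 mm wide, 60 mm long).
- jig (a joint): Tilt of the jig plate, rad, about its hinge along the bed's y: 0 = upright, negative = leaning towards -x (towards the robot), positive = tipped backwards towards +x. It starts at rest at -0.5 on its two rest rods, and from upright falls back there when let go. With the leg down, the leg's foot touches the deck at about +0.10; without it the plate goes back to +0.4. Swings freely; the plate weighs about 0.7 kg.
- jig_hinge (a point): Middle of the jig plate's hinge line (along the bed's y), 47 mm above the bench; it rides on the carriage. The aluminium plate with rows of holes and a steel hub on its -x face is 110 mm wide along y, 12 mm thick and reaches from 10 to 130 mm from the hinge.
- top_bar (a point): Centre of the round steel top bar of the jig plate, 14 mm in diameter, 96 mm long along the bed's y, carried by two thin posts 45 mm above the plate's edge; 175 mm from the hinge line, straight up the plate. Pinch it across from above at its middle; it can turn between the fingers as the plate swings.
- leg (a joint): Angle of the prop leg, rad, about its pivot on the plate's +y side (axis along the bed's y): 0 = stowed, pointing up along the plate; it grows as the leg swings over the top and away towards +x; 2.367 = fully down on its stop. With the plate leaning at -0.5 the leg stands straight up at 0.5 (dead centre): short of that it falls back to 0, beyond it it falls down by its own weight to the stop and stays there.
- leg_foot (a point): Middle of the foot of the prop leg: a black rubber-covered round bar 14 mm in diameter, 52 mm long along the bed's y, at the end of the leg on its outer (+y) side. It goes round leg_pivot at 115 mm. The leg is a 10 mm rod, 27 mm to -y of this point; the plate's edge is 38 mm to -y. It can be pinched across from above or pushed.
- leg_pivot (a point): Point on the axis of the prop leg's pivot, level with the middle of the foot along y; 80 mm up the plate from the hinge line.
- wrench: Loose open-ended wrench, 150 mm long, lying on the bench beside the -y end of the bed; to be left alone. Origin: underneath its middle.
- bush: Loose steel drill bush (ring, 24 mm outside, 22 mm high) standing on the bed's corner at +x, -y; to be left alone. Origin: centre of its underside.
- square: Loose machinist's square, 100 x 70 mm, lying behind (+x of) the bed; to be left alone. Origin: underside.
- driver: Loose screwdriver, 160 mm, lying beyond the +y end of the bed; to be left alone. Origin: underneath.
- jar: Closed jar, 60 mm in diameter, 75 mm high, behind (+x of) the bed; to be left alone. Origin: centre of its underside.
- carton: Small cardboard carton 90 x 70 x 50 mm on the left of the bench; to be left alone. Origin: centre of its underside.
- hammer: Hammer, 250 mm long, lying on the right of the bench; to be left alone. Origin: underneath.

How it is judged:
By the outcome, as a careful person would: the job done as asked, in the order asked, and still so for the second after the job is handed in, while the arm keeps its last pose, push and grip.
It also fails if it takes over 72 s, if anything falls off the work surface, if the arm or the gripper's body presses on something with over 40 N, if the wrist force passes 120 N, or if a joint passes its speed limit or range.

ROBOT

A 6-joint arm with a two-finger parallel gripper is mounted at the origin on the work surface. World frame = base frame: x ahead of the robot, y to its left, z up, the work surface at z = 0. Lengths are in m, angles in rad, forces in N, time in s.
With the tool pointing down it reaches from about 0.3 to 0.875 m from the base axis. Payload 6.4 kg.
Tool frame: the origin (TCP) lies at the very end of the fingers, on their centre line; the grasp point (between the pads) lies grip_depth behind it (grip_depth is the distance from the TCP to the grasp point, in m); z points along the fingers, x is the direction in which the jaws open and shut, and the axes are right-handed (so a half turn about z gives the same grasp; the last joint's range is limited). The gripper opens to 88 mm and grips with 3 to 60 N. Pads are 18 mm wide; open, the fingers measure 123 mm over their backs; the gripper's body (75 mm by 187 mm) begins 45 mm behind the grasp point.
Start: joints at [1.093, 0.181, 1.607, -0, 1.354, -0.206], TCP at [0.154, 0.554, 0.239] pointing down, gripper open.
Joint ranges: [-2.99, 2.99], [-0.89, 2.07], [0.3, 2.58], [-1.14, 4.28], [0, 2.63], [-3.12, 3.12]. Speed limits (rad/s): [2.57, 2.57, 3.01, 3.14, 3.14, 3.14].

INTERFACE

Orientations are given as a rotation vector (axis times angle).
In Python, from plant import * gives the robot as it stands.
- The arm moves only by the tool carry_out, never from a script. Its argument "plan" is a list of rows, each a list of 3 entries, a list of its own where there are three numbers: the shift along the tool's x, y, z in m, then the turn, a rotation vector about the tool's x, y, z in degrees, then the opening in per cent of the stroke, from 0 (shut) to 100 (fully open). In form: [[[tx, ty, tz], [rx, ry, rz], hand], ...]. A call has exactly 5 rows; each row shifts and turns the commanded pose from where the row before left it, along the tool's axes as they then stand; what a row does not reach is not made up. A row lasts 1/8 s, in which the tool goes at most 62.5 mm and 10.7 degrees, less where a joint would pass 70% of its speed; a pose out of reach is approached as far as the arm can. A call with a gripper value outside its range is refused whole. The fingers move at their own pace and stop on an object; "squeeze" is the grip in N (left out, the last holds). Time passes only in rows, so rows that do not move let the fingers close, or fill a call up. It gives the time, the measured TCP pose, the force and the opening at its end, in the units of the state.
- get_obs(): the state, without advancing time (a new reading comes with each control period).
- capture(name): name is "side" or "top"; returns the picture (480x640x3 uint8, blue, green, red); there is no depth.
- calibration(name): a dict with "fovy" (degrees; the focal length in pixels is half the picture's height over the tangent of half this angle, whatever the lens; pixels are square), "cx", "cy" (the principal point, pixels), "rvec" (rotation vector, rad) and "tvec" (3), from world to camera coordinates, as OpenCV has them. Camera axes: x right, y down, z forward; pixel columns grow to the right and rows downward; lengths in m; the calibration is good to about 2 mm. A picture is of the moment at which its call begins. calibration takes no time and is no camera call.
- sign_off(): hands the job in, once; it reports no verdict.
Trained networks look in the newest picture that a camera, given by its name, has taken for a name from the list of things; names that differ only in an ending like _2 or _b are one class to them, and where a whole thing is asked for, a point or a joint stands for the part that bears it (a point fixed in the world has none). Each returns a list of dicts, best first, with "conf" (0 to 1); they miss things now and then, are a little off and sometimes report something else, mostly with a low value. They report only what shows in the picture. A call takes as long as a camera call.
- look_for(camera, query): "rect" ([left, top, right, bottom] in pixels, round what is visible of it).
- regions_of(camera, query): "pixels" (480x640 bool, what is visible of it) and "rect" ([left, top, right, bottom] in pixels, round what is visible of it).
- tip_of(camera, query): "uv" ([column, row] in pixels: a listed point, or the origin of a listed thing).
The state is a dict: "clock": time; "joint_positions": joint angles; "dq": joint speeds; "joint_torque": joint torques, N m; "tool_pos": TCP position; "tcp_rot": TCP orientation; "contact_force": force on the tool from outside, world axes, zero at the start; "torque": the same for the moment, N m; "grip_width": opening from 0.0 (shut) to 1.0 (fully open).
Only numpy, scipy, OpenCV 4.12 (cv2) and the standard library are available. Lean on these libraries where they do the work, as an engineer would, in place of code of your own. Each camera call takes 0.05 s, during which the arm holds its last target.

## Working session

There is one attempt and no reset: what is moved stays moved. The work goes in short steps, Python scripts to look and compute and a tool call to move; the robot and the scene stay as the last step left them, time stands still between calls to the robot, and variables do not carry over. Pictures are saved under pics/ and viewed, and the job is handed in when it is done.

Besides the shell and the picture viewer there is one more tool, called after "Emit:" in YAML: its name, and indented under it one key for each argument. carry_out: Moves the arm, as the interface text tells. Its arguments: {"type":"object","properties":{"plan":{"type":"array"},"squeeze":{"type":"number"}},"required":["plan"]}

```bash
ls; mkdir -p pics; python3 - <<'E'
from plant import *
import cv2
o=get_obs(); print(o)
for c in ("side","top"):
    im=capture(c); cv2.imwrite(f"pics/{c}0.png",im); print(calibration(c))
    for q in ["push_face","latch_pin","latch_pivot","jig_hinge","top_bar","leg_foot","leg_pivot","bed","wrench","bush"]:
        r=tip_of(c,q)[:2]; print(c,q,[(x['uv'],round(x['conf'],2)) for x in r])
print(get_obs()['clock'])
E
```

```text
pics
{'clock': 0.0, 'joint_positions': array([ 1.09270252e+00,  1.81519986e-01,  1.60799764e+00, -3.93478957e-06,
        1.35379441e+00, -2.06310055e-01]), 'dq': array([-0.00064559, -0.00049547, -0.00022785,  0.00114337,  0.00061026,
       -0.00047036]), 'joint_torque': array([ 1.16429012e-03, -4.33871877e+01, -3.41844285e+01,  7.04928115e-02,
        3.85615707e-02, -9.00332157e-05]), 'tool_pos': array([0.1540988 , 0.55341434, 0.23782699]), 'tcp_rot': array([ 2.50131786e+00,  1.89956664e+00, -2.43670518e-03]), 'contact_force': array([0.17641805, 0.99780495, 0.05277595]), 'torque': array([0.00320153, 0.04058447, 0.02370086]), 'grip_width': 0.9982359000260986}
{'fovy': 42.759059789852664, 'cx': 321.01795899378106, 'cy': 237.07101880887143, 'rvec': array([ 2.26050494, -0.42695005,  0.21859194]), 'tvec': array([-0.55252487,  0.23117834,  1.64595682])}
side push_face [([321.0, 263.5], 0.7), ([338.1, 283.0], 0.55)]
side latch_pin [([268.8, 203.2], 0.66), ([267.7, 265.3], 0.58)]
side latch_pivot [([270.3, 256.0], 0.52)]
side jig_hinge [([295.1, 247.5], 0.91)]
side top_bar [([270.3, 206.7], 0.71)]
side leg_foot [([263.8, 185.7], 0.48)]
side leg_pivot [([240.3, 181.3], 0.37), ([302.4, 255.6], 0.25)]
side bed [([301.4, 253.9], 0.95), ([269.3, 268.2], 0.32)]
side wrench [([306.5, 319.9], 0.56)]
side bush [([339.4, 284.3], 0.55)]
{'fovy': 47.511497467197366, 'cx': 326.12482668747555, 'cy': 237.94244408914562, 'rvec': array([ 2.11199452, -2.09639885,  0.22018554]), 'tvec': array([-0.02539544,  0.59011364,  1.4417192 ])}
top push_face [([336.0, 241.5], 0.65)]
top latch_pin [([319.9, 298.6], 0.44)]
top latch_pivot [([298.5, 288.7], 0.45)]
top jig_hinge [([291.5, 253.9], 0.98)]
top top_bar [([282.6, 272.5], 0.69)]
top leg_foot [([242.4, 265.0], 0.57)]
top leg_pivot [([252.9, 254.9], 0.74), ([352.7, 238.3], 0.39)]
top bed [([291.3, 257.5], 0.73)]
top wrench [([381.7, 275.0], 0.72)]
top bush [([349.7, 237.1], 0.54)]
1.1
```

View pics/side0.png

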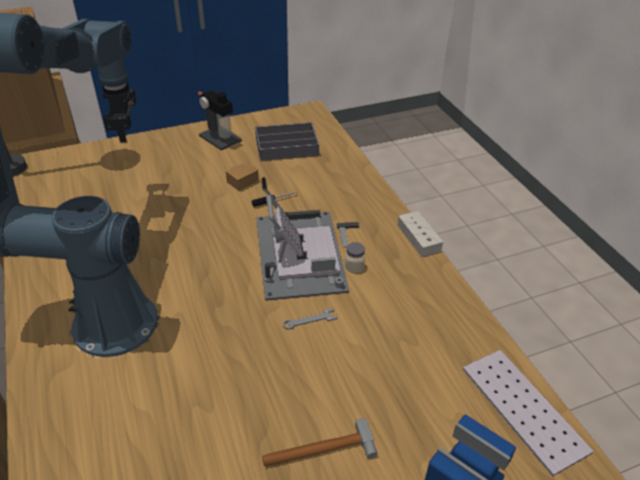

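View pics/top0.png

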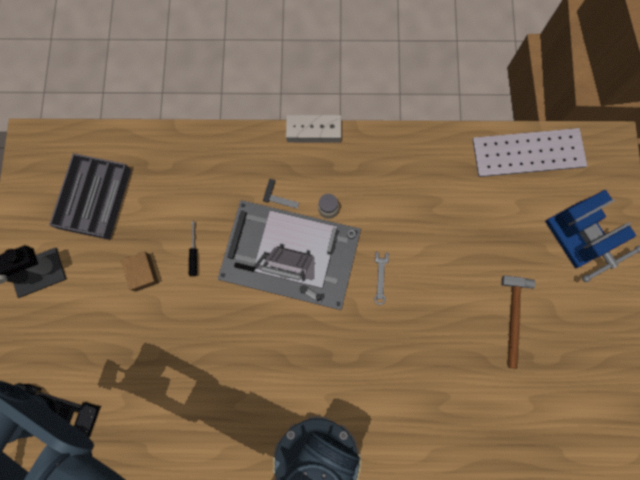

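```bash
python3 - <<'E'
import cv2
a=cv2.imread('pics/side0.png')[130:350,190:430]; cv2.imwrite('pics/s0c.png',cv2.resize(a,None,fx=3.3,fy=2.7*1.0 if 0 else 3.3,interpolation=2)[:600])
a=cv2.imread('pics/top0.png')[170:350,200:440]; cv2.imwrite('pics/t0c.png',cv2.resize(a,None,fx=3.3,fy=3.3,interpolation=2))
E
```

```text
(no output)
```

View pics/s0c.png

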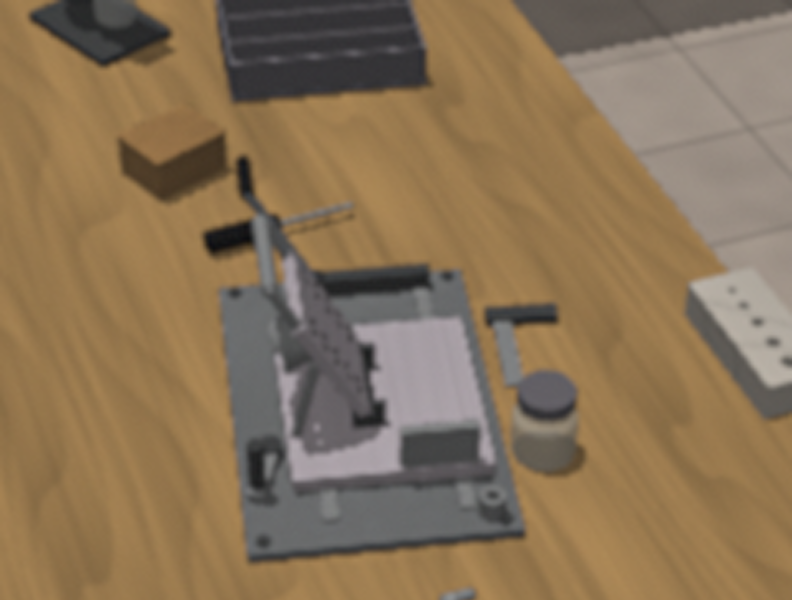

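View pics/t0c.png

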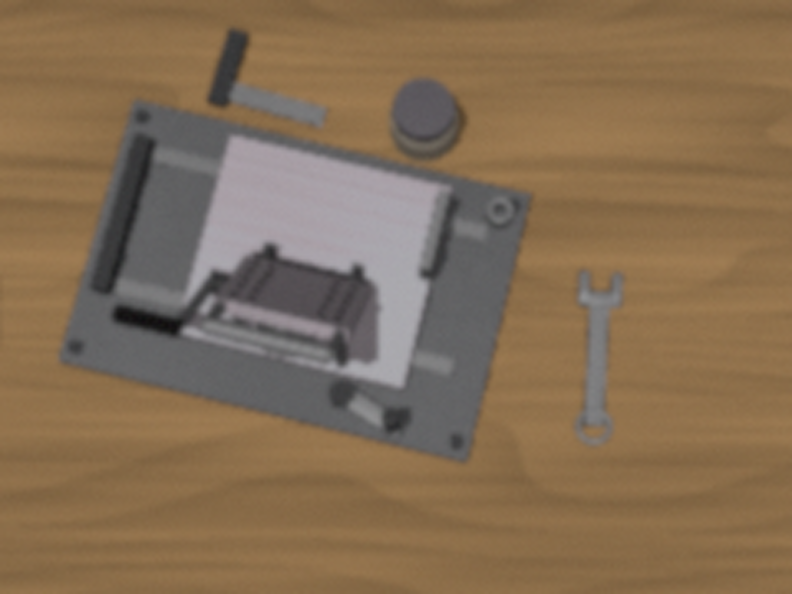

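The side view shows the jig leaning towards the robot, with the foot bar black at about (263,185). The latch pin is at about (268,268) and the end plate at about (323,264). In the top view the bed is turned about -12°, with its corners at roughly (241,200), (361,228), (341,310) and (218,279). Next I'll fit the poses.

```bash
cat > h.py <<'E'
import numpy as np, cv2
from plant import *
def cam(n):
    c=calibration(n); f=240/np.tan(np.radians(c['fovy'])/2)
    K=np.array([[f,0,c['cx']],[0,f,c['cy']],[0,0,1]]); R=cv2.Rodrigues(np.array(c['rvec']))[0]
    return K,R,np.array(c['tvec'])
def proj(n,P):
    K,R,t=cam(n); p=(K@(R@np.atleast_2d(P).T+t[:,None])).T; return p[:,:2]/p[:,2:]
def atz(n,uv,z):
    K,R,t=cam(n); d=R.T@np.linalg.inv(K)@np.array([uv[0],uv[1],1.]); o=-R.T@t
    return o+d*(z-o[2])/d[2]
def tri(uvs,uvt):
    A=[];b=[]
    for n,uv in(('side',uvs),('top',uvt)):
        K,R,t=cam(n);P=K@np.c_[R,t]
        for i in(0,1): r=uv[i]*P[2]-P[i]; A.append(r[:3]); b.append(-r[3])
    x,res,_,_=np.linalg.lstsq(np.array(A),np.array(b),rcond=None); return x
E
python3 - <<'E'
from h import *
import plant; print([x for x in dir(plant) if x[0]!='_'], getattr(plant,'grip_depth',None))
off=np.array([200,170])
cs=[(135,100),(533,190),(467,462),(60,360)]
W=[atz('top',np.array(c)/3.3+off,0.012)[:2] for c in cs]; print(np.round(W,4))
# model corners bed: (+x,+y),(+x,-y),(-x,-y),(-x,+y)
M=np.array([[.12,.18],[.12,-.18],[-.12,-.18],[-.12,.18]]); W=np.array(W)
Mc=W.mean(0); H=(M.T@(W-Mc)); th=np.arctan2(H[0,1]-H[1,0],H[0,0]+H[1,1]); R=np.array([[np.cos(th),-np.sin(th)],[np.sin(th),np.cos(th)]])
print('bed',Mc,np.degrees(th)); print((W-Mc)@R-M)
B=lambda uv,z:(np.round((atz('top',np.array(uv)/3.3+off,z)[:2]-Mc)@R,4))
print('pin top',B((398,414),.075),'pivot',B((345,393),.03))
print('deck',[B(p,.03) for p in((230,135),(452,188),(403,388))])
print('face plate',B((456,200),.075),B((434,272),.075))
print('bush',B((498,210),.034))
print('foot',B((115,312),.218),B((180,325),.218),'bar',B((200,325),.2),B((335,352),.2))
for q,s,t in(('foot',(263.8,185.7),(242.4,265)),('bar',(270.3,206.7),(282.6,272.5)),('hinge',(295.1,247.5),(291.5,253.9)),('pf',(321,263.5),(336,241.5)),('pin',(267.7,265.3),(319.9,298.6))):
    x=tri(s,t); print(q,np.round(x,4),(x[:2]-Mc)@R)
E
```

```text
['Unreachable', 'calibration', 'capture', 'get_obs', 'grip_depth', 'look_for', 'regions_of', 'sign_off', 'tip_of'] 0.0187
[[ 0.7119  0.2279]
 [ 0.6328 -0.1219]
 [ 0.3971 -0.065 ]
 [ 0.481   0.2824]]
bed [0.55569968 0.08084379] -13.246918836085637
[[-0.00160975 -0.00105421]
 [ 0.00148303  0.00032997]
 [-0.00100021  0.00168504]
 [ 0.00112693 -0.0009608 ]]
pin top [-0.102  -0.1149] pivot [-0.0907 -0.0656]
deck [array([0.103 , 0.0862]), array([ 0.1024, -0.1116]), array([-0.0752, -0.1118])]
face plate [ 0.0825 -0.1192] [ 0.0189 -0.1157]
bush [ 0.0919 -0.1545]
foot [-0.093   0.1012] [-0.091   0.0517] bar [-0.0853  0.0402] [-0.0811 -0.0633]
foot [0.4878 0.1846 0.2039] [-0.08982997  0.0854797 ]
bar [0.4723 0.0842 0.2045] [-0.08190832 -0.01580723]
hinge [0.5456 0.0765 0.0355] [-0.00879954 -0.00657183]
pf [ 0.5768 -0.0478  0.0693] [ 0.0500591  -0.12037845]
pin [ 0.4264 -0.0067  0.0749] [-0.10581709 -0.11482275]
```

Emit:
carry_out:
  plan:
    - [[0,0,-0.012],[0,0,10],0]
    - [[0,0,-0.012],[0,0,10],0]
    - [[0,0,-0.012],[0,0,10],0]
    - [[0,0,-0.012],[0,0,10],0]
    - [[0,0,-0.012],[0,0,10],0]
  squeeze: 20

```text
clock: 1.72
tool_pos: [0.1543, 0.5539, 0.2991]
tcp_rot: [-3.072, -0.656, 0.0]
contact_force: [-0.0, -0.0, 1.1]
grip_width: 0.458
```

Emit:
carry_out:
  plan:
    - [[0,0,0],[0,0,10],0]
    - [[0,0,0],[0,0,10],0]
    - [[0,0,0],[0,0,10],0]
    - [[0,0,0],[0,0,7.8],0]
    - [[0,0,0],[0,0,0],0]

```text
clock: 2.35
tool_pos: [0.1544, 0.5539, 0.2987]
tcp_rot: [3.12, -0.364, -0.0]
contact_force: [-0.2, -0.3, 0.0]
grip_width: 0.001
```

```bash
cat >> h.py <<'E'
C=np.array([.5557,.0808]); TH=np.radians(-13.25); RB=np.array([[np.cos(TH),-np.sin(TH)],[np.sin(TH),np.cos(TH)]])
def bed(p): p=np.asarray(p,float); return np.r_[(p[:2]-C)@RB,p[2]]
def st():
    o=get_obs(); R=cv2.Rodrigues(np.array(o['tcp_rot']))[0]; a=np.degrees(np.arctan2(R[1,0],R[0,0])-TH)
    print('t',round(o['clock'],2),'bed',np.round(bed(o['tool_pos']),4),'xang-bed',round(a,2),'z',np.round(R[:,2],3),'F',np.round(RB.T@o['contact_force'][:2],1),round(o['contact_force'][2],1),'grip',round(o['grip_width'],3),'q',np.round(o['joint_positions'],2)); return o
def toolshift(b):  # bed-frame target -> tool shift
    o=get_obs(); R=cv2.Rodrigues(np.array(o['tcp_rot']))[0]; w=np.r_[C+RB@np.array(b[:2]),b[2]]
    return np.round(R.T@(w-o['tool_pos']),4)
E
python3 - <<'E'
from h import *
st(); print(toolshift((0.047,-0.16,0.285)))
E
```

```text
t 2.35 bed [-0.4991  0.3685  0.2987] xang-bed -0.05 z [-0. -0. -1.] F [-0.1 -0.3] 0.0 grip 0.001 q [1.09 0.14 1.54 0.   1.47 1.32]
[0.5466 0.528  0.0137]
```

Emit:
carry_out:
  plan:
    - [[0.0364,0.0352,0],[0,0,0],0]
    - [[0.0364,0.0352,0],[0,0,0],0]
    - [[0.0364,0.0352,0],[0,0,0],0]
    - [[0.0364,0.0352,0],[0,0,0],0]
    - [[0.0364,0.0352,0],[0,0,0],0]

```text
clock: 2.98
tool_pos: [0.2913, 0.3392, 0.2989]
tcp_rot: [-3.12, 0.36, -0.001]
contact_force: [1.2, 0.2, -0.0]
grip_width: 0.008
```

Emit:
carry_out:
  plan:
    - [[0.0364,0.0352,0],[0,0,0],0]
    - [[0.0364,0.0352,0],[0,0,0],0]
    - [[0.0364,0.0352,0],[0,0,0],0]
    - [[0.0364,0.0352,0],[0,0,0],0]
    - [[0.0364,0.0352,0],[0,0,0],0]

```text
clock: 3.6
tool_pos: [0.4278, 0.1257, 0.299]
tcp_rot: [-3.121, 0.361, -0.001]
contact_force: [1.0, 0.9, 0.8]
grip_width: 0.006
```

Emit:
carry_out:
  plan:
    - [[0.0364,0.0352,0],[0,0,0],0]
    - [[0.0364,0.0352,0],[0,0,0],0]
    - [[0.0364,0.0352,0],[0,0,0],0]
    - [[0.0364,0.0352,0],[0,0,0],0]
    - [[0.0364,0.0352,0],[0,0,0],0]

```text
clock: 4.22
tool_pos: [0.5642, -0.0876, 0.2988]
tcp_rot: [-3.121, 0.361, -0.001]
contact_force: [0.9, 0.5, 0.5]
grip_width: 0.004
```

```bash
python3 - <<'E'
from h import *
st(); print(toolshift((0.045,-0.16,0.045)))
E
```

```text
t 4.22 bed [ 0.0469 -0.162   0.2988] xang-bed 0.06 z [ 0.  0. -1.] F [0.8 0.7] 0.5 grip 0.004 q [-0.36  0.13  1.55  0.    1.47 -0.13]
[-0.002  -0.002   0.2538]
```

Emit:
carry_out:
  plan:
    - [[0,0,0.055],[0,0,0],0]
    - [[0,0,0.055],[0,0,0],0]
    - [[0,0,0.055],[0,0,0],0]
    - [[0,0,0.055],[0,0,0],0]
    - [[0,0,0.033],[0,0,0],0]

```text
clock: 4.85
tool_pos: [0.5618, -0.0855, 0.0427]
tcp_rot: [-3.12, 0.36, 0.006]
contact_force: [-0.4, 0.2, 0.6]
grip_width: -0.001
```

Emit:
carry_out:
  plan:
    - [[0,-0.008,0],[0,0,0],0]
    - [[0,-0.008,0],[0,0,0],0]
    - [[0,-0.006,0],[0,0,0],0]
    - [[0,-0.006,0],[0,0,0],0]
    - [[0,-0.006,0],[0,0,0],0]

```text
clock: 5.48
tool_pos: [0.5719, -0.0526, 0.0466]
tcp_rot: [3.12, -0.365, 0.002]
contact_force: [-0.5, 0.7, -0.1]
grip_width: 0.009
```

```bash
python3 - <<'E'
from h import *
st()
a=capture('top')[170:350,200:440]; cv2.imwrite('pics/t1c.png',cv2.resize(a,None,fx=3.3,fy=3.3,interpolation=2))
a=capture('side')[150:330,190:430]; cv2.imwrite('pics/s1c.png',cv2.resize(a,None,fx=3.3,fy=3.3,interpolation=2))
E
```

```text
t 5.47 bed [ 0.0463 -0.1262  0.0466] xang-bed -0.1 z [ 0.001 -0.    -1.   ] F [-0.7  0.5] -0.1 grip 0.009 q [-0.3   0.42  1.73 -0.    0.99 -0.07]
```

View pics/s1c.png

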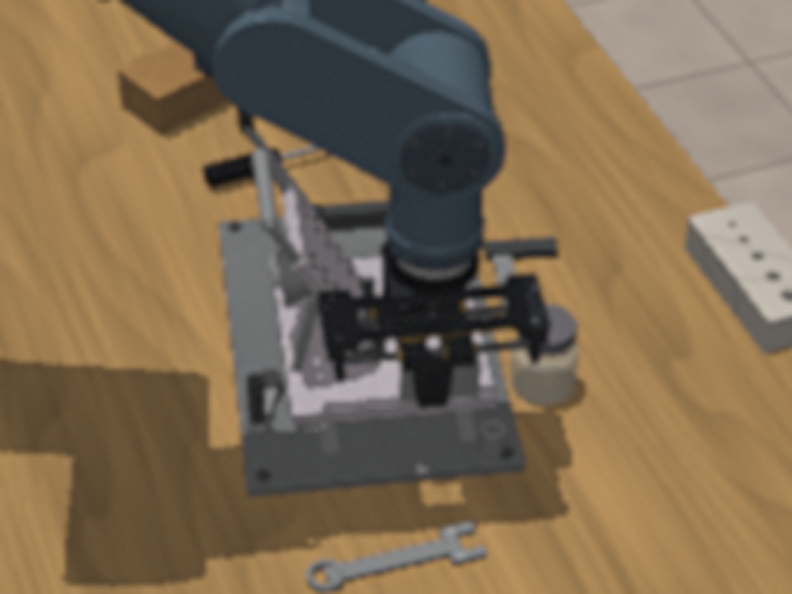

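The fingers are just behind the end plate, at about (435,385) in the crop, and clear of the jig plate and jar. Pushing now.

Emit:
carry_out:
  plan:
    - [[0,-0.006,0],[0,0,0],0]
    - [[0,-0.006,0],[0,0,0],0]
    - [[0,-0.006,0],[0,0,0],0]
    - [[0,-0.006,0],[0,0,0],0]
    - [[0,-0.006,0],[0,0,0],0]

```text
clock: 6.2
tool_pos: [0.5784, -0.0235, 0.0458]
tcp_rot: [3.12, -0.366, 0.0]
contact_force: [-1.3, -3.4, 1.0]
grip_width: 0.01
```

Emit:
carry_out:
  plan:
    - [[0,-0.005,0],[0,0,0],0]
    - [[0,-0.004,0],[0,0,0],0]
    - [[0,-0.004,0],[0,0,0],0]
    - [[0,-0.003,0],[0,0,0],0]
    - [[0,-0.002,0],[0,0,0],0]

```text
clock: 6.82
tool_pos: [0.5826, -0.0061, 0.0458]
tcp_rot: [3.12, -0.366, 0.0]
contact_force: [0.4, -2.5, 1.7]
grip_width: 0.004
```

```bash
python3 - <<'E'
from h import *
st()
E
```

```text
t 6.83 bed [ 0.0461 -0.0785  0.0458] xang-bed -0.12 z [ 0. -0. -1.] F [ 1.  -2.3] 1.7 grip 0.004 q [-0.21  0.44  1.71 -0.    0.99  0.02]
```

Emit:
carry_out:
  plan:
    - [[0,-0.003,0],[0,0,0],0]
    - [[0,-0.003,0],[0,0,0],0]
    - [[0,-0.002,0],[0,0,0],0]
    - [[0,-0.002,0],[0,0,0],0]
    - [[0,0,0],[0,0,0],0]

```text
clock: 7.45
tool_pos: [0.5846, 0.0039, 0.0456]
tcp_rot: [-3.12, 0.366, 0.001]
contact_force: [0.4, -0.1, 0.9]
grip_width: 0.002
```

```bash
python3 - <<'E'
from h import *
st()
a=capture('top')[170:350,200:440]; cv2.imwrite('pics/t2c.png',cv2.resize(a,None,fx=3.3,fy=3.3,interpolation=2))
E
```

```text
t 7.45 bed [ 0.0457 -0.0683  0.0456] xang-bed -0.12 z [-0.     0.001 -1.   ] F [ 0.4 -0. ] 0.9 grip 0.002 q [-0.2   0.44  1.7   0.    0.99  0.04]
```

View pics/t2c.png

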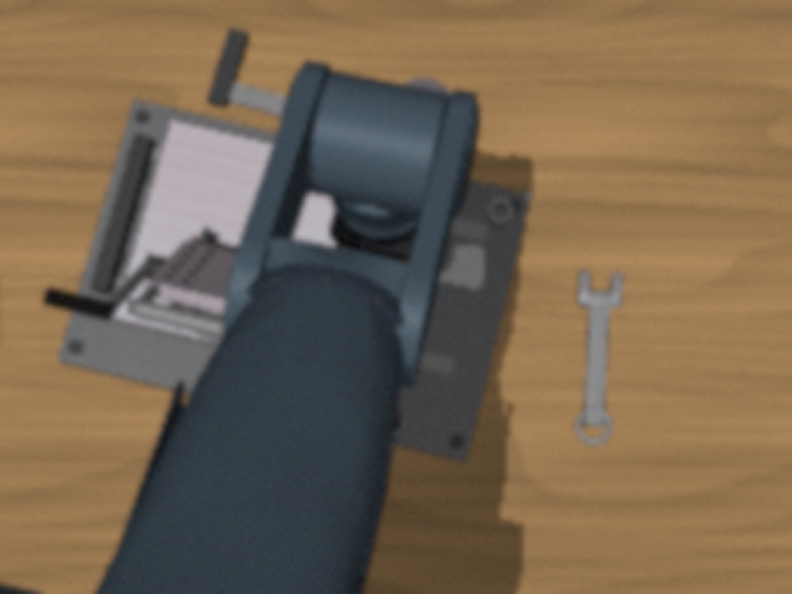

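About 10 mm is left between the deck edge, near (163,150), and the stop. I'll keep pushing until the force rises.

Emit:
carry_out:
  plan:
    - [[0,-0.002,0],[0,0,0],0]
    - [[0,-0.002,0],[0,0,0],0]
    - [[0,-0.002,0],[0,0,0],0]
    - [[0,-0.001,0],[0,0,0],0]
    - [[0,0,0],[0,0,0],0]

```text
clock: 8.12
tool_pos: [0.586, 0.0106, 0.0455]
tcp_rot: [-3.12, 0.365, 0.001]
contact_force: [-1.9, -2.2, -0.5]
grip_width: 0.006
```

Emit:
carry_out:
  plan:
    - [[0,-0.001,0],[0,0,0],0]
    - [[0,-0.001,0],[0,0,0],0]
    - [[0,-0.001,0],[0,0,0],0]
    - [[0,-0.001,0],[0,0,0],0]
    - [[0,0,0],[0,0,0],0]

```text
clock: 8.75
tool_pos: [0.5873, 0.0143, 0.0456]
tcp_rot: [-3.12, 0.366, 0.0]
contact_force: [-1.4, -2.1, -0.7]
grip_width: 0.001
```

```bash
python3 - <<'E'
from h import *
st()
a=capture('top')[170:350,200:440]; cv2.imwrite('pics/t3c.png',cv2.resize(a,None,fx=3.3,fy=3.3,interpolation=2))
E
```

```text
t 8.75 bed [ 0.046  -0.0575  0.0456] xang-bed -0.12 z [ 0.  0. -1.] F [-0.9 -2.4] -0.7 grip 0.001 q [-0.18  0.45  1.7   0.    1.    0.06]
```

View pics/t3c.png

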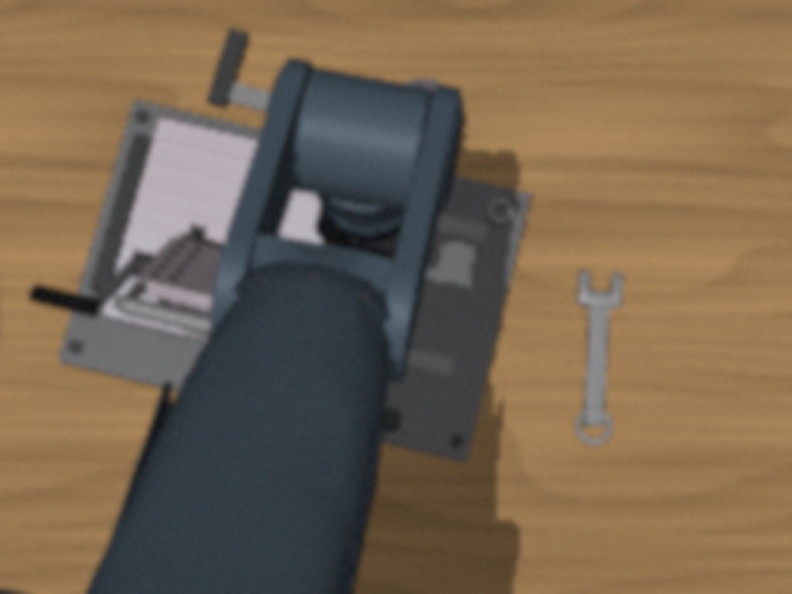

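Nearly touching the stop now; still no rise in force.

Emit:
carry_out:
  plan:
    - [[0,-0.001,0],[0,0,0],0]
    - [[0,-0.001,0],[0,0,0],0]
    - [[0,-0.001,0],[0,0,0],0]
    - [[0,0,0],[0,0,0],0]
    - [[0,0,0],[0,0,0],0]

```text
clock: 9.43
tool_pos: [0.5874, 0.0144, 0.0457]
tcp_rot: [3.116, -0.366, -0.002]
contact_force: [-6.5, -13.9, 1.1]
grip_width: 0.004
```

Emit:
carry_out:
  plan:
    - [[0,-0.001,0],[0,0,0],0]
    - [[0,-0.001,0],[0,0,0],0]
    - [[0,0,0],[0,0,0],0]
    - [[0,0,0],[0,0,0],0]
    - [[0,0,0],[0,0,0],0]

```text
clock: 10.05
tool_pos: [0.5874, 0.0144, 0.0458]
tcp_rot: [3.114, -0.365, -0.003]
contact_force: [-9.1, -21.1, 2.7]
grip_width: 0.002
```

```bash
python3 - <<'E'
from h import *
st()
E
```

```text
t 10.05 bed [ 0.0461 -0.0574  0.0458] xang-bed -0.13 z [-0.003 -0.006 -1.   ] F [ -4.1 -22.7] 2.7 grip 0.002 q [-0.17  0.45  1.69 -0.01  1.    0.06]
```

Carriage home: the force rose to 23 N with no further motion. Backing off, then on to the latch pin.

Emit:
carry_out:
  plan:
    - [[0,0.02,0],[0,0,0],0]
    - [[0,0.0425,0],[0,0,0],0]
    - [[0,0,-0.04],[0,0,0],0]
    - [[0,0,-0.05],[0,0,0],45]
    - [[-0.05,0,0],[0,0,0],45]

```text
clock: 10.68
tool_pos: [0.5313, -0.0322, 0.1416]
tcp_rot: [3.119, -0.367, 0.022]
contact_force: [-0.8, 0.6, 0.2]
grip_width: 0.207
```

Emit:
carry_out:
  plan:
    - [[-0.05,0,0],[0,0,0],45]
    - [[-0.0485,0,0],[0,0,0],45]
    - [[0,0,0],[0,0,0],45]
    - [[0,0,0],[0,0,0],45]
    - [[0,0,0],[0,0,0],45]

```text
clock: 11.3
tool_pos: [0.4311, -0.0079, 0.1364]
tcp_rot: [3.12, -0.366, 0.003]
contact_force: [-0.3, -0.4, -0.4]
grip_width: 0.45
```

```bash
python3 - <<'E'
from h import *
st();print(toolshift((-.102,-.115,.04)))
a=capture('side')[150:330,190:430]; cv2.imwrite('pics/s4c.png',cv2.resize(a,None,fx=3.3,fy=3.3,interpolation=2))
print(tip_of('side','latch_pin')[:2],proj('side',np.r_[C+RB@np.array([-.102,-.115]),.056]))
a=capture('top')[170:350,200:440]; cv2.imwrite('pics/t4c.png',cv2.resize(a,None,fx=3.3,fy=3.3,interpolation=2))
E
```

```text
t 11.3 bed [-0.1009 -0.1149  0.1364] xang-bed -0.13 z [ 0.002 -0.    -1.   ] F [-0.1 -0.5] -0.4 grip 0.45 q [-0.3  -0.02  2.05  0.    1.11 -0.06]
[-0.0012  0.0001  0.0964]
[{'uv': [267.6, 268.6], 'conf': 0.71}, {'uv': [268.3, 193.2], 'conf': 0.54}] [[267.98558549 270.32269203]]
```

View pics/s4c.png

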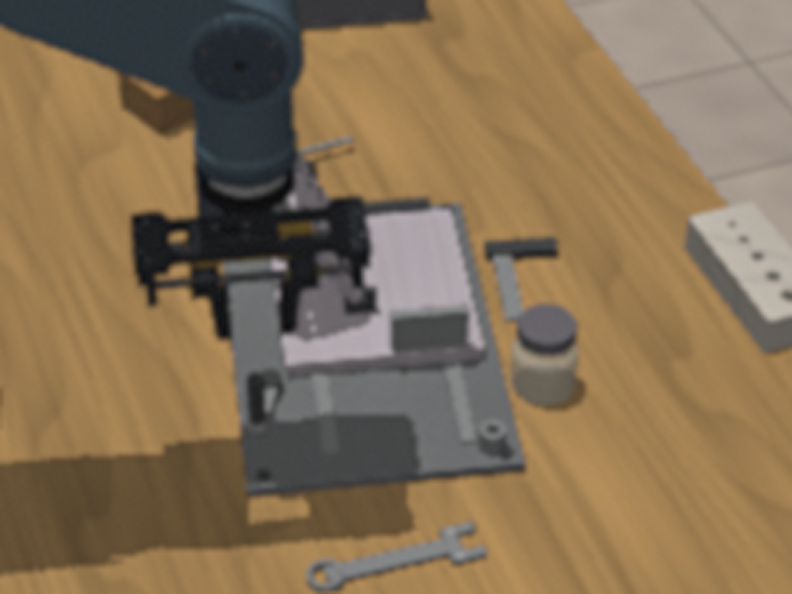

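View pics/t4c.png

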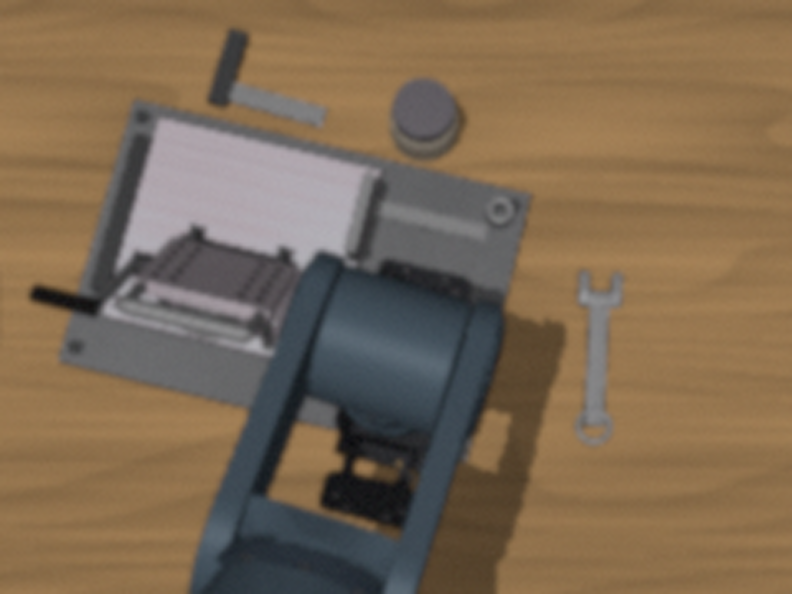

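The pin, at about (262,397) in the crop, sits below the open jaws and matches the prediction. The deck touches the stop block.

Emit:
carry_out:
  plan:
    - [[-0.001,-0.002,0.03],[0,0,0],45]
    - [[0,0,0.03],[0,0,0],45]
    - [[0,0,0.026],[0,0,0],45]
    - [[0,0,0.01],[0,0,0],45]
    - [[0,0,0],[0,0,0],5]
  squeeze: 12

```text
clock: 12.08
tool_pos: [0.4288, -0.0052, 0.0394]
tcp_rot: [-3.12, 0.366, 0.002]
contact_force: [-0.1, -0.5, 0.4]
grip_width: 0.362
```

Emit:
carry_out:
  plan:
    - [[0,0,0],[0,0,0],5]
    - [[0,0,0],[0,0,0],5]
    - [[0,0,0],[0,0,0],5]
    - [[0,0,0],[0,0,0],5]
    - [[0,0,0],[0,0,0],5]

```text
clock: 12.7
tool_pos: [0.4298, -0.0056, 0.0405]
tcp_rot: [3.12, -0.366, 0.003]
contact_force: [-0.7, -1.6, 6.1]
grip_width: 0.18
```

```bash
python3 - <<'E'
from h import *
st()
# arc rows from -0.22
pv=np.array([-.0907,-.0656])
E
```

```text
t 12.7 bed [-0.1028 -0.1129  0.0405] xang-bed -0.12 z [ 0.002 -0.001 -1.   ] F [-0.3 -1.7] 6.1 grip 0.18 q [-0.29  0.16  2.1  -0.    0.88 -0.06]
```

```bash
python3 - <<'E'
import numpy as np
a=np.linspace(-.244,1.58,21)
for i in range(20): print(i%5, round(.05*(np.sin(a[i+1])-np.sin(a[i])),4), round(.05*(np.cos(a[i+1])-np.cos(a[i])),4))
E
```

```text
0 0.0045 0.0009
1 0.0045 0.0005
2 0.0046 0.0001
3 0.0045 -0.0003
4 0.0045 -0.0008
0 0.0044 -0.0012
1 0.0043 -0.0016
2 0.0041 -0.0019
3 0.0039 -0.0023
4 0.0037 -0.0027
0 0.0034 -0.003
1 0.0032 -0.0033
2 0.0028 -0.0036
3 0.0025 -0.0038
4 0.0022 -0.004
0 0.0018 -0.0042
1 0.0014 -0.0043
2 0.001 -0.0044
3 0.0006 -0.0045
4 0.0002 -0.0046
```

Emit:
carry_out:
  plan:
    - [[0.0045,0.0009,-0.0015],[0,0,0],5]
    - [[0.0045,0.0005,-0.0015],[0,0,0],5]
    - [[0.0046,0.0001,0],[0,0,0],5]
    - [[0.0045,-0.0003,0],[0,0,0],5]
    - [[0.0045,-0.0008,0],[0,0,0],5]

```text
clock: 13.32
tool_pos: [0.4496, -0.0112, 0.0417]
tcp_rot: [3.12, -0.365, -0.005]
contact_force: [-4.0, -4.8, -5.7]
grip_width: 0.181
```

Emit:
carry_out:
  plan:
    - [[0.0044,-0.0012,0],[0,0,0],5]
    - [[0.0043,-0.0016,0],[0,0,0],5]
    - [[0.0041,-0.0019,0],[0,0,0],5]
    - [[0.0039,-0.0023,0],[0,0,0],5]
    - [[0.0037,-0.0027,0],[0,0,0],5]

```text
clock: 13.95
tool_pos: [0.4731, -0.0062, 0.0425]
tcp_rot: [3.12, -0.366, -0.0]
contact_force: [-2.5, -3.7, -8.0]
grip_width: 0.174
```

```bash
python3 - <<'E'
from h import *
st()
a=capture('side')[150:330,190:430]; cv2.imwrite('pics/s5c.png',cv2.resize(a,None,fx=3.3,fy=3.3,interpolation=2))
E
```

```text
t 13.95 bed [-0.0605 -0.1036  0.0425] xang-bed -0.12 z [-0. -0. -1.] F [-1.6 -4.2] -8.0 grip 0.174 q [-0.26  0.24  1.99 -0.    0.91 -0.03]
```

View pics/s5c.png

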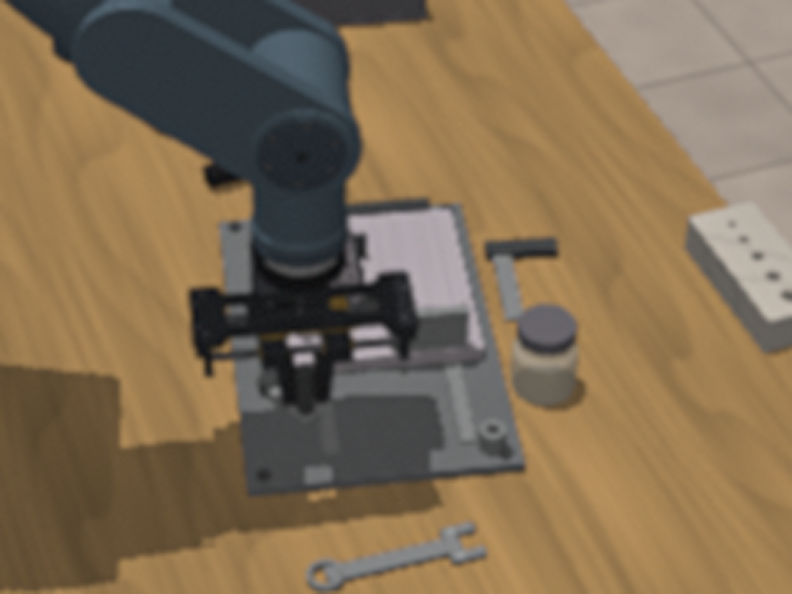

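Emit:
carry_out:
  plan:
    - [[0.0034,-0.003,0],[0,0,0],5]
    - [[0.0032,-0.0033,0],[0,0,0],5]
    - [[0.0028,-0.0036,0],[0,0,0],5]
    - [[0.0025,-0.0038,0],[0,0,0],5]
    - [[0.0022,-0.004,0],[0,0,0],5]

```text
clock: 14.62
tool_pos: [0.4914, 0.0079, 0.0429]
tcp_rot: [3.12, -0.366, 0.002]
contact_force: [1.8, -5.0, -8.4]
grip_width: 0.176
```

```bash
python3 - <<'E'
from h import *
st()
E
```

```text
t 14.62 bed [-0.0458 -0.0857  0.0429] xang-bed -0.13 z [ 0.001 -0.    -1.   ] F [ 2.9 -4.4] -8.4 grip 0.176 q [-0.23  0.28  1.95 -0.    0.92  0.01]
```

Emit:
carry_out:
  plan:
    - [[0.0018,-0.0042,0],[0,0,0],5]
    - [[0.0014,-0.0043,0],[0,0,0],5]
    - [[0.001,-0.0044,0],[0,0,0],5]
    - [[0.0006,-0.0045,0],[0,0,0],5]
    - [[0.0002,-0.0046,0],[0,0,0],5]

```text
clock: 15.25
tool_pos: [0.5032, 0.0278, 0.0433]
tcp_rot: [3.12, -0.366, 0.008]
contact_force: [8.0, -6.7, -13.4]
grip_width: 0.177
```

```bash
python3 - <<'E'
from h import *
st()
a=capture('side')[150:330,190:430]; cv2.imwrite('pics/s6c.png',cv2.resize(a,None,fx=3.3,fy=3.3,interpolation=2))
E
```

```text
t 15.25 bed [-0.0389 -0.0636  0.0433] xang-bed -0.14 z [ 0.005 -0.001 -1.   ] F [ 9.3 -4.7] -13.4 grip 0.177 q [-0.18  0.3   1.92  0.    0.92  0.05]
```

View pics/s6c.png

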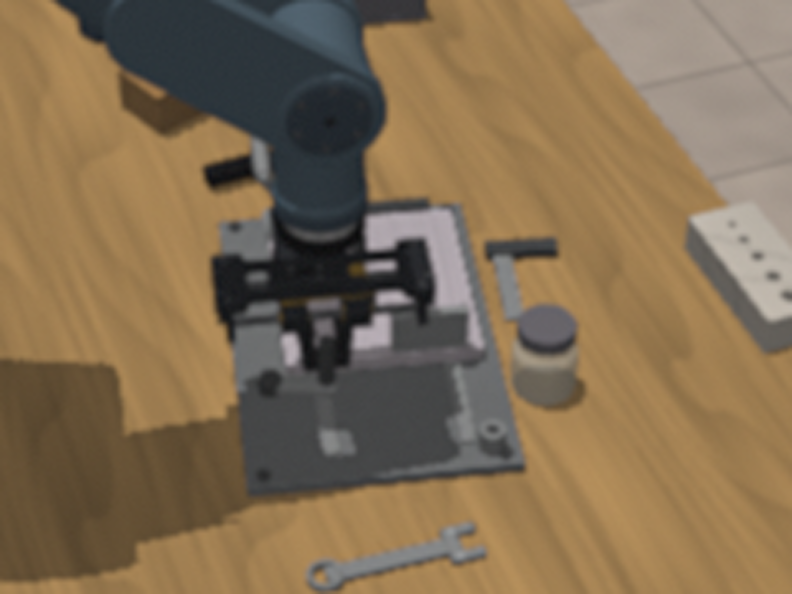

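Emit:
carry_out:
  plan:
    - [[0.001,-0.002,0],[0,0,0],5]
    - [[0,-0.002,0],[0,0,0],5]
    - [[0,-0.001,0],[0,0,0],5]
    - [[0,0,0],[0,0,0],5]
    - [[0,0,0],[0,0,0],5]

```text
clock: 15.92
tool_pos: [0.505, 0.0328, 0.0432]
tcp_rot: [-3.12, 0.366, -0.007]
contact_force: [6.0, -3.3, -12.2]
grip_width: 0.178
```

Emit:
carry_out:
  plan:
    - [[0,0,0],[0,0,0],40]
    - [[0,0,0],[0,0,0],40]
    - [[0,0,-0.01],[0,0,0],40]
    - [[0,0,-0.04],[0,0,0],40]
    - [[0,0.02,-0.05],[0,0,0],40]

```text
clock: 16.55
tool_pos: [0.4975, 0.0141, 0.1438]
tcp_rot: [-3.12, 0.363, 0.002]
contact_force: [1.2, -1.0, -0.5]
grip_width: 0.4
```

Emit:
carry_out:
  plan:
    - [[0,0,-0.05],[0,0,0],0]
    - [[0,0,-0.05],[0,0,0],0]
    - [[0,0,-0.05],[0,0,0],0]
    - [[0,0,-0.02],[0,0,0],0]
    - [[0,0,0],[0,0,0],0]

```text
clock: 17.18
tool_pos: [0.499, 0.0132, 0.3154]
tcp_rot: [3.12, -0.366, 0.008]
contact_force: [-0.2, 0.6, -0.6]
grip_width: 0.011
```

```bash
python3 - <<'E'
from h import *
st()
a=capture('side')[150:330,190:430]; cv2.imwrite('pics/s7c.png',cv2.resize(a,None,fx=3.3,fy=3.3,interpolation=2))
for q in('latch_pin','leg_foot','top_bar'): print(q,[(r['uv'],r['conf']) for r in tip_of('side',q)[:2]])
a=capture('top')[170:350,200:440]; cv2.imwrite('pics/t7c.png',cv2.resize(a,None,fx=3.3,fy=3.3,interpolation=2))
for q in('latch_pin','leg_foot','top_bar'): print(q,[(r['uv'],r['conf']) for r in tip_of('top',q)[:2]])
E
```

```text
t 17.18 bed [-0.0397 -0.0788  0.3154] xang-bed -0.11 z [ 0.005 -0.001 -1.   ] F [-0.3  0.5] -0.6 grip 0.011 q [-0.21 -0.05  1.7   0.    1.49  0.02]
latch_pin [([288.9, 253.7], 0.76), ([296.1, 232.6], 0.33)]
leg_foot [([260.1, 171.6], 0.64)]
top_bar [([269.9, 192.2], 0.93)]
latch_pin [([308.8, 273.3], 0.5)]
leg_foot [([215.4, 262.5], 0.73), ([298.3, 285.9], 0.5)]
top_bar [([256.0, 268.4], 0.84)]
```

View pics/s7c.png

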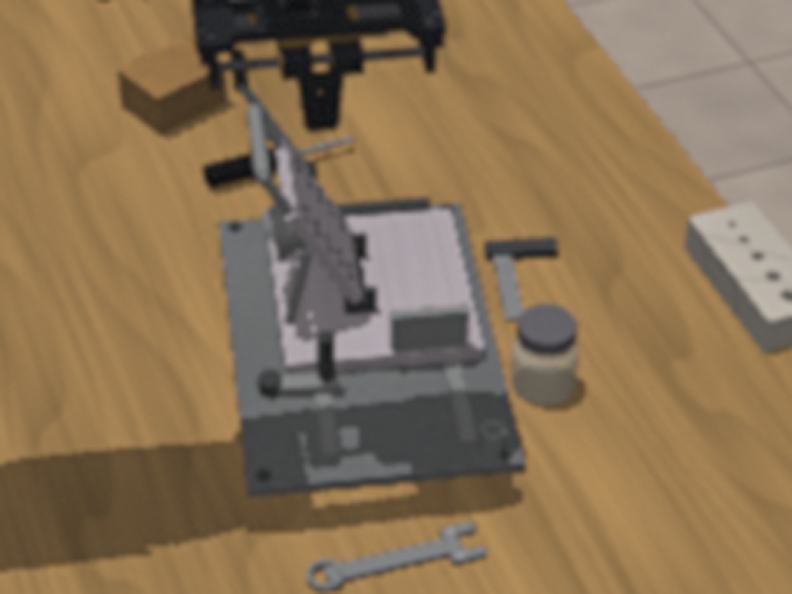

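View pics/t7c.png

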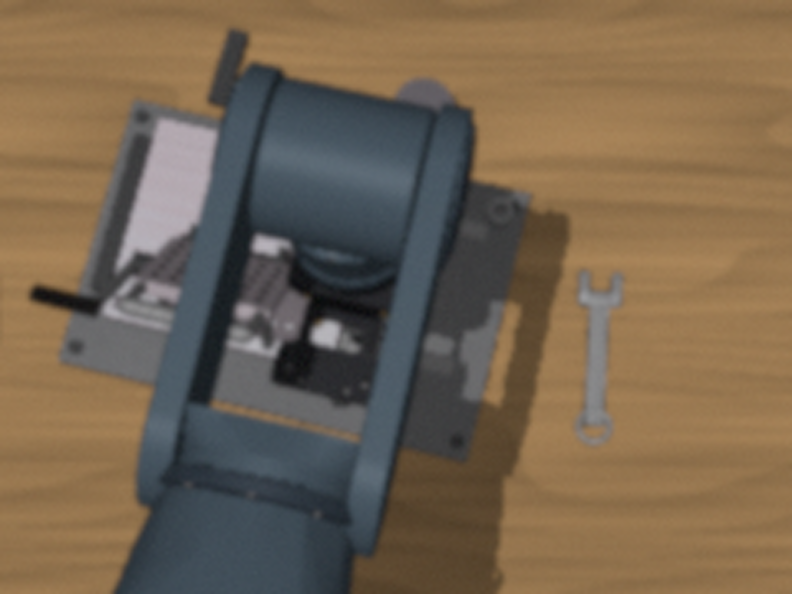

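```bash
python3 - <<'E'
from h import *
for a in (1.3,1.45,1.57): 
    p=np.array([-.0907,-.0656])+.05*np.array([np.sin(a),-np.cos(a)]); print(a,p,proj('side',np.r_[C+RB@p,.056]))
print(bed([.505,.0328,.0432]))
for n,s,t in(('foot',(260.1,171.6),(215.4,262.5)),('bar',(269.9,192.2),(256,268.4)),('pin',(288.9,253.7),(308.8,273.3))): print(n,bed(tri(s,t)))
off=np.array([200,170])
print('foot ends',[bed(atz('top',np.array(u)/3.3+off,.218)) for u in((33,293),(97,308))])
E
```

```text
1.3 [-0.04252209 -0.07897494] [[287.5788799  259.72558498]]
1.45 [-0.04106435 -0.07162514] [[287.80299186 257.94419067]]
1.57 [-0.04070002 -0.06563982] [[287.70133619 256.52720234]]
[-0.03834871 -0.05834266  0.0432    ]
foot [-0.09741126  0.15155907  0.20771506]
bar [-0.08163595  0.05124323  0.20350562]
pin [-0.04309504 -0.06871347  0.06856677]
foot ends [array([-0.0936686 ,  0.16441653,  0.218     ]), array([-0.09330295,  0.1150049 ,  0.218     ])]
```

Latch locked: the pin is at side pixel (289,254), matching the 1.57 rad prediction. Next, the leg foot.

Emit:
carry_out:
  plan:
    - [[-0.02,-0.0454,0],[0,0,0],0]
    - [[-0.02,-0.0454,0],[0,0,0],0]
    - [[-0.02,-0.0454,0],[0,0,0],0]
    - [[-0.02,-0.0454,0],[0,0,0],0]
    - [[-0.02,-0.0454,0],[0,0,0],0]

```text
clock: 18.2
tool_pos: [0.4529, 0.2587, 0.3123]
tcp_rot: [3.12, -0.366, -0.001]
contact_force: [0.2, 0.5, -0.2]
grip_width: 0.008
```

Emit:
carry_out:
  plan:
    - [[0,0,0],[0,0,0],0]
    - [[0,0,0.04],[0,0,0],0]
    - [[0,0,0.04],[0,0,0],0]
    - [[0,0,0.035],[0,0,0],0]
    - [[0,0,0],[0,0,0],0]

```text
clock: 18.82
tool_pos: [0.4516, 0.2556, 0.1948]
tcp_rot: [3.117, -0.367, -0.01]
contact_force: [0.7, -0.4, -0.1]
grip_width: 0.001
```

```bash
python3 - <<'E'
from h import *
st()
a=capture('side')[100:300,150:400]; cv2.imwrite('pics/s8c.png',cv2.resize(a,None,fx=3,fy=3,interpolation=2))
E
```

```text
t 18.82 bed [-0.1414  0.1463  0.1948] xang-bed -0.18 z [-0.006 -0.002 -1.   ] F [ 0.8 -0.2] -0.1 grip 0.001 q [ 0.29  0.11  1.79 -0.    1.26  0.52]
```

View pics/s8c.png

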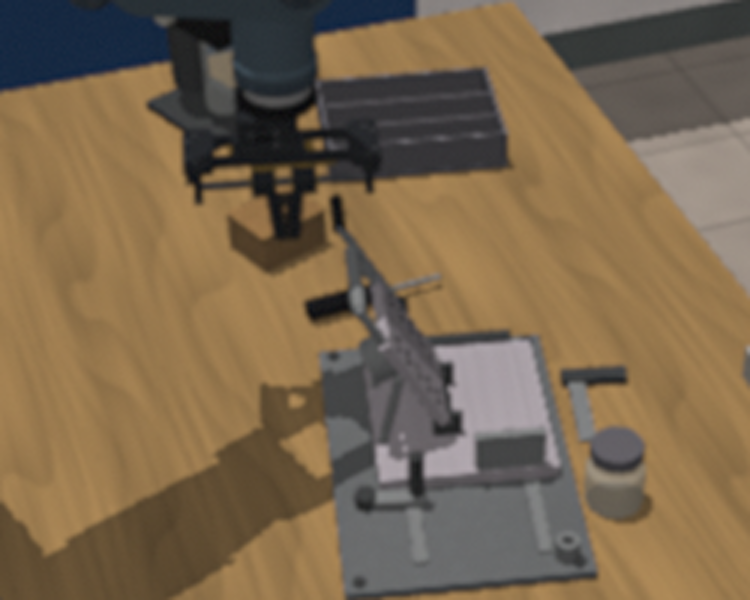

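The closed fingers, at about (287,220), stand just robot-side of the foot bar at (337,215). Pushing towards bed +x.

Emit:
carry_out:
  plan:
    - [[0.01,0,0],[0,0,0],0]
    - [[0.01,0,0],[0,0,0],0]
    - [[0.01,0,0],[0,0,0],0]
    - [[0.01,0,0],[0,0,0],0]
    - [[0.01,0,0],[0,0,0],0]

```text
clock: 19.5
tool_pos: [0.5028, 0.2454, 0.1977]
tcp_rot: [3.12, -0.366, -0.0]
contact_force: [0.2, 0.9, -0.7]
grip_width: 0.006
```

```bash
python3 - <<'E'
from h import *
st()
a=capture('side')[100:300,150:400]; cv2.imwrite('pics/s9c.png',cv2.resize(a,None,fx=3,fy=3,interpolation=2))
E
```

```text
t 19.5 bed [-0.0892  0.1481  0.1977] xang-bed -0.13 z [-0. -0. -1.] F [0.  0.9] -0.7 grip 0.006 q [ 0.24  0.19  1.69 -0.    1.27  0.48]
```

View pics/s9c.png

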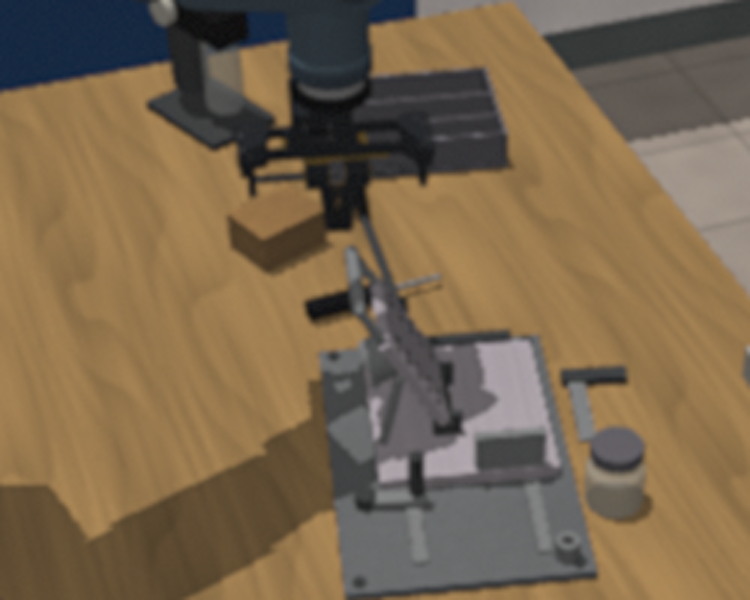

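The leg is swinging with the fingers and the plate hasn't moved. Continuing.

Emit:
carry_out:
  plan:
    - [[0.01,0,0],[0,0,0],0]
    - [[0.01,0,0],[0,0,0],0]
    - [[0.01,0,0],[0,0,0],0]
    - [[0.01,0,0],[0,0,0],0]
    - [[0.01,0,0],[0,0,0],0]

```text
clock: 20.18
tool_pos: [0.5514, 0.2339, 0.1977]
tcp_rot: [3.12, -0.366, -0.0]
contact_force: [0.5, -0.5, 0.5]
grip_width: 0.001
```

Emit:
carry_out:
  plan:
    - [[0.01,0,0],[0,0,0],0]
    - [[0.01,0,0],[0,0,0],0]
    - [[0.01,0,0],[0,0,0],0]
    - [[0,0,0],[0,0,0],0]
    - [[0,0,0],[0,0,0],0]

```text
clock: 20.8
tool_pos: [0.5797, 0.2272, 0.1976]
tcp_rot: [3.12, -0.366, -0.001]
contact_force: [0.1, -0.5, -0.3]
grip_width: 0.006
```

Emit:
carry_out:
  plan:
    - [[0,0,-0.05],[0,0,0],0]
    - [[0,0,-0.05],[0,0,0],0]
    - [[0,0,0],[0,0,0],50]
    - [[0,0,0],[0,0,0],50]
    - [[0,0,0],[0,0,0],50]

```text
clock: 21.42
tool_pos: [0.5789, 0.227, 0.2958]
tcp_rot: [3.119, -0.366, -0.005]
contact_force: [-0.9, -1.2, -0.4]
grip_width: 0.325
```

```bash
python3 - <<'E'
from h import *
st()
a=capture('side')[100:300,150:400]; cv2.imwrite('pics/s10c.png',cv2.resize(a,None,fx=3,fy=3,interpolation=2))
for q in('leg_foot','top_bar','jig_hinge'): print(q,[(r['uv'],r['conf']) for r in tip_of('side',q)[:2]])
a=capture('top')[170:350,180:440]; cv2.imwrite('pics/t10c.png',cv2.resize(a,None,fx=3,fy=3,interpolation=2))
E
```

```text
t 21.43 bed [-0.0109  0.1476  0.2958] xang-bed -0.12 z [-0.003 -0.001 -1.   ] F [-0.6 -1.4] -0.4 grip 0.325 q [ 0.18  0.25  1.41 -0.    1.48  0.42]
leg_foot [([313.2, 203.5], 0.7)]
top_bar [([267.9, 192.1], 0.58)]
jig_hinge [([295.2, 231.6], 0.62)]
```

View pics/s10c.png

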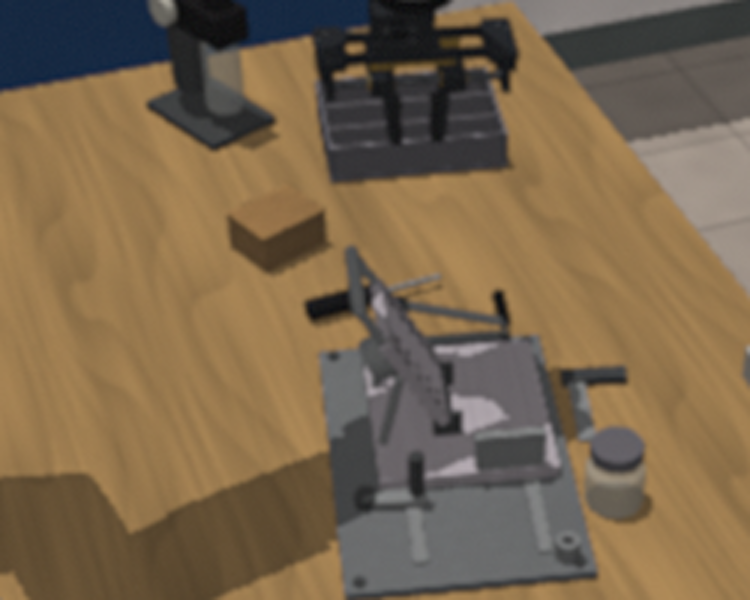

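View pics/t10c.png

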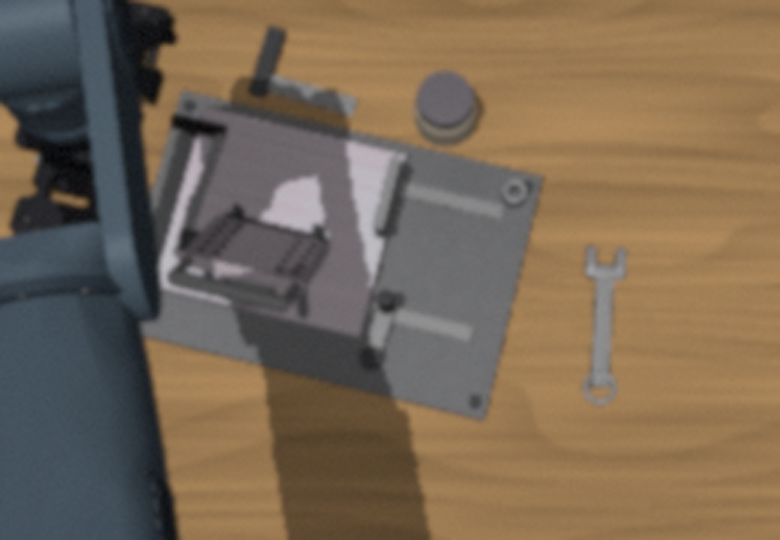

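```bash
python3 - <<'E'
from h import *
w=lambda p:np.r_[C+RB@np.array(p[:2]),p[2]]
h=np.array([0,.047,.047])
for l in (1.9,2.1,2.367):
    a=l-.5; print(l,proj('side',w((-.0384+.115*np.sin(a),.140,.1172+.115*np.cos(a)))),proj('top',w((-.0384+.115*np.sin(a),.140,.1172+.115*np.cos(a)))))
print('bar',proj('side',w((-.084,.047,.2006))),proj('top',w((-.084,.047,.2006))))
for u in ((170,272),(302,300)): print(bed(atz('top',np.array(u)/3+[180,170],.2006)))
for u in ((238,212),(325,232)): print('hinge',bed(atz('top',np.array(u)/3+[180,170],.047)))
print(toolshift((-.083,.047,.30)))
E
```

```text
1.9 [[317.31635645 188.73768956]] [[243.15625355 205.68304779]]
2.1 [[317.72707862 194.63037335]] [[244.63198369 207.42435803]]
2.367 [[316.01779121 202.43584843]] [[245.82145859 212.05965985]]
bar [[267.47052139 194.33851364]] [[258.07765125 267.31068837]]
[-0.08044797  0.10312509  0.2006    ]
[-0.07729469 -0.00911733  0.2006    ]
hinge [0.00904688 0.08917633 0.047     ]
hinge [0.00977402 0.00568283 0.047     ]
[-0.0726  0.101  -0.003 ]
```

Leg down on its stop: foot seen at side (313,204) and top (246,211), close to the predictions for 2.367 rad. Now over to the top bar.

Emit:
carry_out:
  plan:
    - [[-0.0245,0.034,0],[0,0,0],50]
    - [[-0.024,0.034,0],[0,0,0],50]
    - [[-0.023,0.033,0],[0,0,0],50]
    - [[0,0,0],[0,0,0],50]
    - [[0,0,0.03],[0,0,0],50]

```text
clock: 22.3
tool_pos: [0.4892, 0.1456, 0.2701]
tcp_rot: [-3.119, 0.367, -0.01]
contact_force: [0.8, 0.1, -0.3]
grip_width: 0.498
```

```bash
python3 - <<'E'
from h import *
st(); print(toolshift((-.082,.047,.182)))
a=capture('side')[100:300,150:400]; cv2.imwrite('pics/s11c.png',cv2.resize(a,None,fx=3,fy=3,interpolation=2))
E
```

```text
t 22.3 bed [-0.0796  0.0479  0.2701] xang-bed -0.16 z [ 0.007  0.001 -1.   ] F [0.8 0.3] -0.3 grip 0.498 q [0.06 0.   1.73 0.   1.4  0.29]
[-0.003   0.0011  0.0881]
```

View pics/s11c.png

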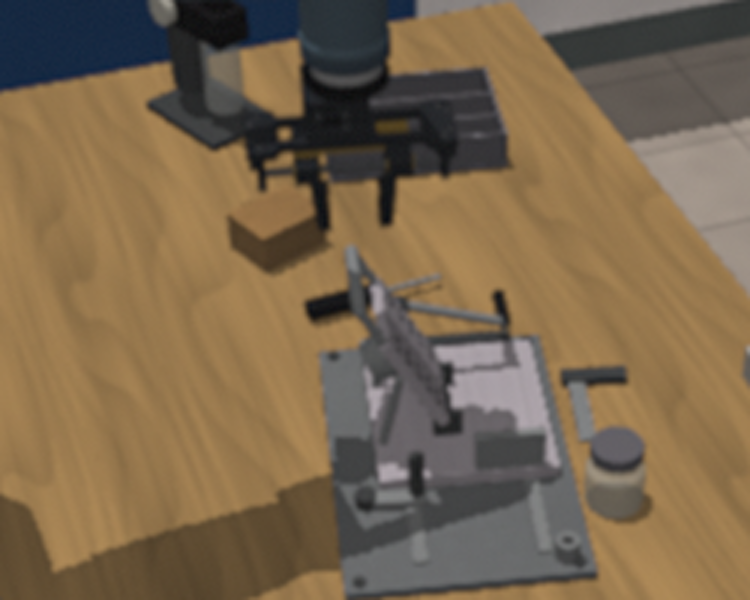

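The jaws straddle the bar at (355,265). Lowering to grip.

Emit:
carry_out:
  plan:
    - [[-0.002,0.001,0.03],[0,0,0],50]
    - [[0,0,0.03],[0,0,0],50]
    - [[0,0,0.024],[0,0,0],50]
    - [[0,0,0],[0,0,0],50]
    - [[0,0,0],[0,0,0],0]
  squeeze: 25

```text
clock: 22.98
tool_pos: [0.4857, 0.1452, 0.1847]
tcp_rot: [-3.12, 0.365, -0.002]
contact_force: [-0.1, -0.1, 1.3]
grip_width: 0.407
```

Emit:
carry_out:
  plan:
    - [[0,0,0],[0,0,0],0]
    - [[0,0,0],[0,0,0],0]
    - [[0,0,0],[0,0,0],0]
    - [[0,0,0],[0,0,0],0]
    - [[0,0,0],[0,0,0],0]

```text
clock: 23.6
tool_pos: [0.4868, 0.1446, 0.1848]
tcp_rot: [-3.12, 0.366, -0.008]
contact_force: [5.7, -0.0, -2.4]
grip_width: 0.149
```

```bash
python3 - <<'E'
from h import *
st()
a=capture('side')[100:300,150:400]; cv2.imwrite('pics/s12c.png',cv2.resize(a,None,fx=3,fy=3,interpolation=2))
E
```

```text
t 23.6 bed [-0.0816  0.0463  0.1848] xang-bed -0.15 z [ 0.005 -0.    -1.   ] F [5.6 1.3] -2.4 grip 0.149 q [ 0.05  0.08  1.83 -0.    1.22  0.29]
```

View pics/s12c.png

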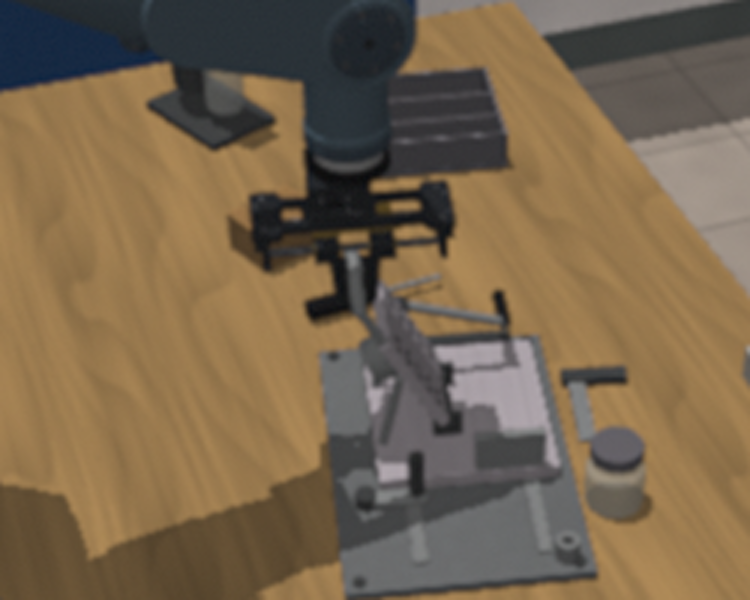

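```bash
python3 - <<'E'
import numpy as np
a=np.linspace(-.5,0,16)
for i in range(15): print(i%5, round(.175*(np.sin(a[i+1])-np.sin(a[i])),4), -round(.175*(np.cos(a[i+1])-np.cos(a[i])),4))
E
```

```text
0 0.0052 -0.0027
1 0.0053 -0.0025
2 0.0053 -0.0024
3 0.0054 -0.0022
4 0.0055 -0.002
0 0.0055 -0.0018
1 0.0056 -0.0016
2 0.0057 -0.0014
3 0.0057 -0.0013
4 0.0057 -0.0011
0 0.0058 -0.0009
1 0.0058 -0.0007
2 0.0058 -0.0005
3 0.0058 -0.0003
4 0.0058 -0.0001
```

Emit:
carry_out:
  plan:
    - [[0.0052,0,-0.0027],[0,0,0],0]
    - [[0.0053,0,-0.0025],[0,0,0],0]
    - [[0.0053,0,-0.0024],[0,0,0],0]
    - [[0.0054,0,-0.0022],[0,0,0],0]
    - [[0.0055,0,-0.002],[0,0,0],0]

```text
clock: 24.28
tool_pos: [0.5111, 0.1387, 0.1963]
tcp_rot: [-3.12, 0.365, -0.0]
contact_force: [-4.3, 0.6, 5.1]
grip_width: 0.145
```

```bash
python3 - <<'E'
from h import *
st()
a=capture('side')[100:300,150:400]; cv2.imwrite('pics/s13c.png',cv2.resize(a,None,fx=3,fy=3,interpolation=2))
E
```

```text
t 24.27 bed [-0.0566  0.0462  0.1963] xang-bed -0.11 z [ 0. -0. -1.] F [-4.4 -0.4] 5.1 grip 0.145 q [ 0.04  0.12  1.76 -0.    1.26  0.27]
```

View pics/s13c.png

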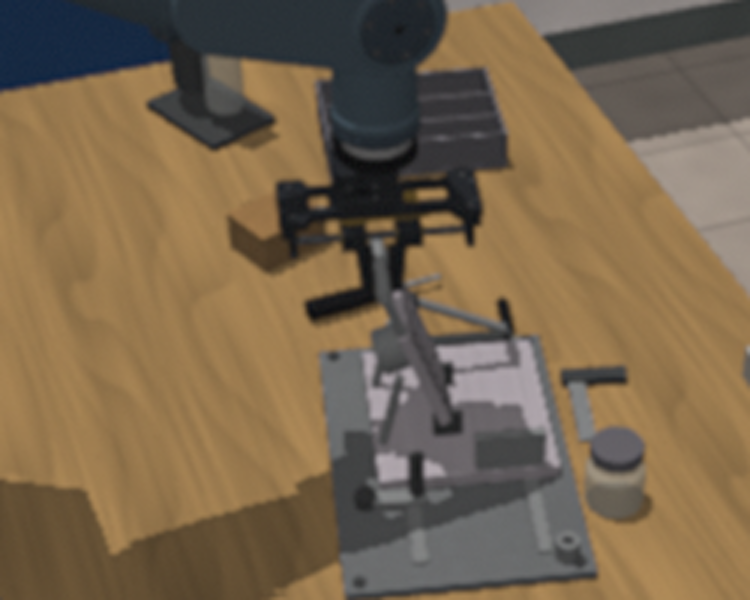

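The plate is rising with the grip and the leg is still down.

Emit:
carry_out:
  plan:
    - [[0.0055,0,-0.0018],[0,0,0],0]
    - [[0.0056,0,-0.0016],[0,0,0],0]
    - [[0.0057,0,-0.0014],[0,0,0],0]
    - [[0.0057,0,-0.0013],[0,0,0],0]
    - [[0.0057,0,-0.0011],[0,0,0],0]

```text
clock: 24.95
tool_pos: [0.5387, 0.1321, 0.2028]
tcp_rot: [-3.12, 0.366, -0.0]
contact_force: [-3.0, 1.2, 4.0]
grip_width: 0.149
```

Emit:
carry_out:
  plan:
    - [[0.0058,0,-0.0009],[0,0,0],0]
    - [[0.0058,0,-0.0007],[0,0,0],0]
    - [[0.0058,0,-0.0005],[0,0,0],0]
    - [[0.0048,0,-0.0003],[0,0,0],0]
    - [[0.0038,0,-0.0001],[0,0,0],0]

```text
clock: 25.58
tool_pos: [0.5635, 0.1261, 0.2046]
tcp_rot: [3.12, -0.366, -0.002]
contact_force: [-1.8, 2.6, -2.0]
grip_width: 0.14
```

```bash
python3 - <<'E'
from h import *
st()
a=capture('side')[100:300,150:400]; cv2.imwrite('pics/s14c.png',cv2.resize(a,None,fx=3,fy=3,interpolation=2))
for q in('leg_foot','top_bar','jig_hinge','leg_pivot','latch_pin'): print(q,[(r['uv'],r['conf']) for r in tip_of('side',q)[:2]])
a=capture('top')[170:350,180:440]; cv2.imwrite('pics/t14c.png',cv2.resize(a,None,fx=3,fy=3,interpolation=2))
for q in('leg_foot','top_bar','jig_hinge','leg_pivot'): print(q,[(r['uv'],r['conf']) for r in tip_of('top',q)[:2]])
w=lambda p:np.r_[C+RB@np.array(p[:2]),p[2]]
for t in(-.05,0,.05,.1): 
    P=np.array([80*np.sin(t),80*np.cos(t)])/1e3; a=2.367+t; F=P+.115*np.array([np.sin(a),np.cos(a)])
    f=w((F[0],.14,.047+F[1])); print(t,'foot',proj('side',f),proj('top',f),'bar z',.047+.175*np.cos(t))
E
```

```text
t 25.57 bed [-0.0028  0.0459  0.2046] xang-bed -0.12 z [-0.001  0.    -1.   ] F [-2.3  2.1] -2.0 grip 0.14 q [0.01 0.22 1.63 0.   1.29 0.25]
leg_foot [([270.3, 256.6], 0.68), ([315.4, 209.8], 0.62)]
top_bar [([294.9, 188.2], 0.95)]
jig_hinge [([295.5, 184.1], 0.63), ([295.4, 231.7], 0.57)]
leg_pivot [([290.4, 193.3], 0.47)]
latch_pin [([350.6, 264.2], 0.72), ([287.4, 252.7], 0.66)]
leg_foot []
top_bar [([379.7, 276.1], 0.5)]
jig_hinge [([270.5, 246.7], 0.7)]
leg_pivot []
-0.05 foot [[318.63381211 210.86905292]] [[248.51548448 212.32603621]] bar z 0.22178129556911907
0 foot [[318.61084481 211.85642462]] [[248.72161851 212.6989202 ]] bar z 0.22199999999999998
0.05 foot [[318.52548103 212.84483961]] [[248.90754073 213.13605297]] bar z 0.22178129556911907
0.1 foot [[318.37818062 213.83187662]] [[249.07295846 213.63590754]] bar z 0.2211257289236545
```

View pics/s14c.png

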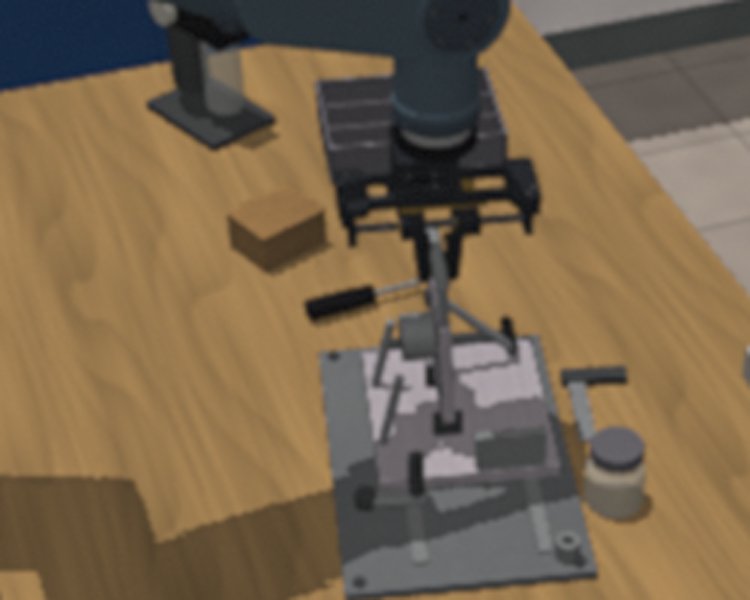

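View pics/t14c.png

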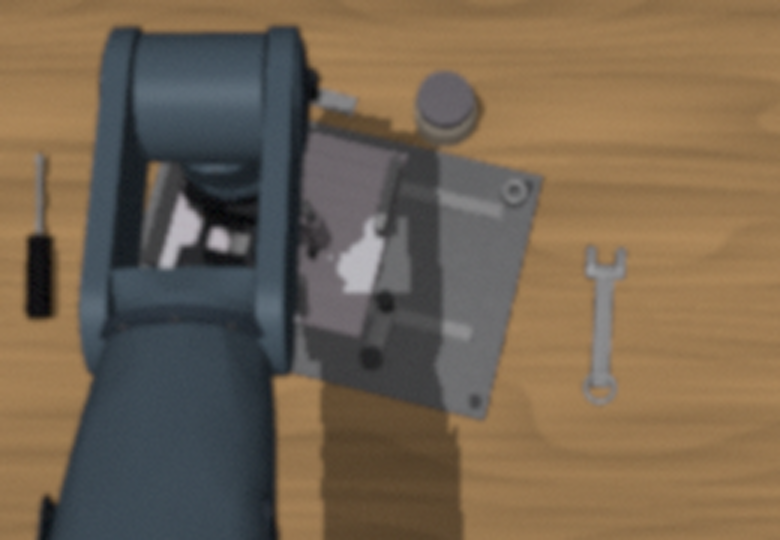

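```bash
python3 - <<'E'
from h import *
w=lambda p:np.r_[C+RB@np.array(p[:2]),p[2]]
print('hinge',proj('side',w((0,.047,.047))),proj('top',w((0,.047,.047))))
for t in(-.1,-.05,0,.05): print(t,proj('side',w((.175*np.sin(t),.047,.047+.175*np.cos(t)))))
print('tool bar',proj('side',get_obs()['tool_pos']+[0,0,.0187]))
a=capture('side')[160:260,250:350]; cv2.imwrite('pics/s15c.png',cv2.resize(a,None,fx=6,fy=6,interpolation=2))
E
```

```text
hinge [[296.99735745 232.4431885 ]] [[273.09206111 247.2470008 ]]
-0.1 [[290.47251391 186.82584434]]
-0.05 [[293.50706181 186.41228457]]
0 [[296.54813198 186.1217321 ]]
0.05 [[299.58661362 185.9548573 ]]
tool bar [[295.44182155 186.07287239]]
```

View pics/s15c.png

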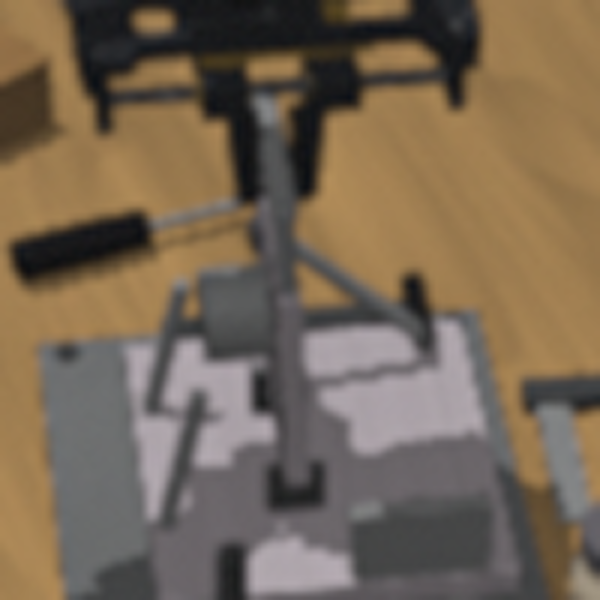

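```bash
python3 - <<'E'
from h import *
w=lambda p:np.r_[C+RB@np.array(p[:2]),p[2]]
z=lambda p:(proj('side',w(p))[0]-[250,160])*6
for t in(-.1,-.05,0):
    f=lambda r:(r*np.sin(t),-.008 if r<.14 else -.001,.047+r*np.cos(t)); print(t,[np.round(z(f(r))) for r in (0,.01,.06,.13,.175)])
E
```

```text
-0.1 [array([295., 506.]), array([293., 492.]), array([283., 416.]), array([267., 305.]), array([254., 222.])]
-0.05 [array([295., 506.]), array([294., 492.]), array([289., 415.]), array([280., 304.]), array([273., 219.])]
0 [array([295., 506.]), array([295., 491.]), array([295., 415.]), array([294., 302.]), array([292., 218.])]
```

The plate edge runs about -0.03 rad from vertical (x≈286 at v≈300, against 294 if upright). A 4 mm correction.

Emit:
carry_out:
  plan:
    - [[0.001,0,0],[0,0,0],0]
    - [[0.001,0,0],[0,0,0],0]
    - [[0.001,0,0],[0,0,0],0]
    - [[0.001,0,0],[0,0,0],0]
    - [[0,0,0],[0,0,0],0]

```text
clock: 26.8
tool_pos: [0.5672, 0.1252, 0.2048]
tcp_rot: [3.12, -0.366, -0.001]
contact_force: [-1.0, 1.4, -11.6]
grip_width: 0.148
```

```bash
python3 - <<'E'
from h import *
st()
im=capture('side');a=im[160:260,250:350]; cv2.imwrite('pics/s16c.png',cv2.resize(a,None,fx=6,fy=6,interpolation=2)); cv2.imwrite('pics/s16.png',im)
r=regions_of('side','jig')[:1]
for x in r:
    m=x['pixels']; print(x['conf'],x['rect'])
    for v in range(195,242,6):
        u=np.where(m[v])[0]; print(v,(u.min(),u.max()) if len(u) else None)
E
```

```text
t 26.8 bed [0.0011 0.0459 0.2048] xang-bed -0.12 z [-0.001 -0.    -1.   ] F [-1.3  1.1] -11.6 grip 0.148 q [ 0.01  0.23  1.62 -0.    1.29  0.25]
0.6 [283.0, 175.8, 323.9, 243.5]
195 (np.int64(295), np.int64(301))
201 (np.int64(293), np.int64(302))
207 (np.int64(284), np.int64(320))
213 (np.int64(284), np.int64(322))
219 (np.int64(285), np.int64(301))
225 (np.int64(295), np.int64(301))
231 (np.int64(296), np.int64(301))
237 (np.int64(297), np.int64(301))
```

View pics/s16c.png

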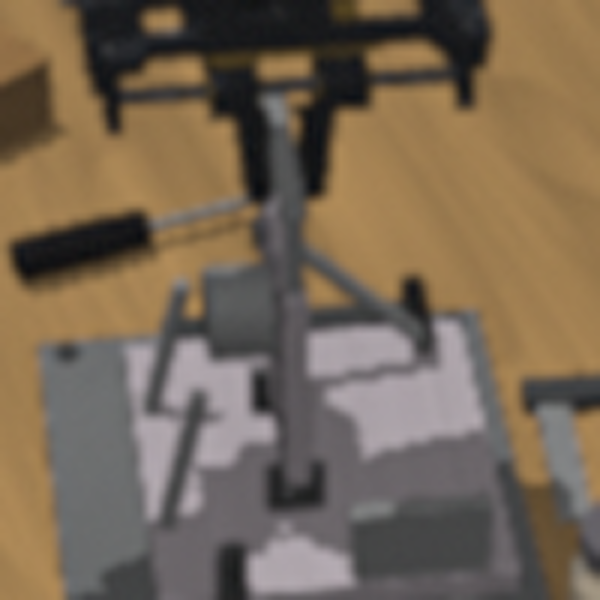

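The right edge of the plate stays at column 301 from row 195 to 237, so it is upright. I'll ease the 12 N vertical preload by 1 mm and do a final check.

Emit:
carry_out:
  plan:
    - [[0,0,0.0005],[0,0,0],0]
    - [[0,0,0.0005],[0,0,0],0]
    - [[0,0,0],[0,0,0],0]
    - [[0,0,0],[0,0,0],0]
    - [[0,0,0],[0,0,0],0]
  squeeze: 30

```text
clock: 27.52
tool_pos: [0.5678, 0.1251, 0.2047]
tcp_rot: [3.12, -0.366, 0.002]
contact_force: [-1.8, -0.4, -6.2]
grip_width: 0.146
```

```bash
python3 - <<'E'
from h import *
st()
im=capture('side');a=im[120:300,200:440]; cv2.imwrite('pics/s17c.png',cv2.resize(a,None,fx=3.3,fy=3.3,interpolation=2))
r=regions_of('side','jig')[0]['pixels']
print([(v,np.where(r[v])[0].max()) for v in range(195,240,4) if r[v].any()])
a=capture('top')[100:350,180:440]; cv2.imwrite('pics/t17c.png',cv2.resize(a,None,fx=2.4,fy=2.4,interpolation=2))
E
```

```text
t 27.52 bed [0.0016 0.0459 0.2047] xang-bed -0.13 z [ 0.001 -0.    -1.   ] F [-1.6 -0.8] -6.2 grip 0.146 q [ 0.01  0.23  1.62 -0.    1.29  0.25]
[(195, np.int64(301)), (199, np.int64(301)), (203, np.int64(305)), (207, np.int64(320)), (211, np.int64(321)), (215, np.int64(322)), (219, np.int64(301)), (223, np.int64(301)), (227, np.int64(301)), (231, np.int64(301)), (235, np.int64(301)), (239, np.int64(301))]
```

View pics/s17c.png

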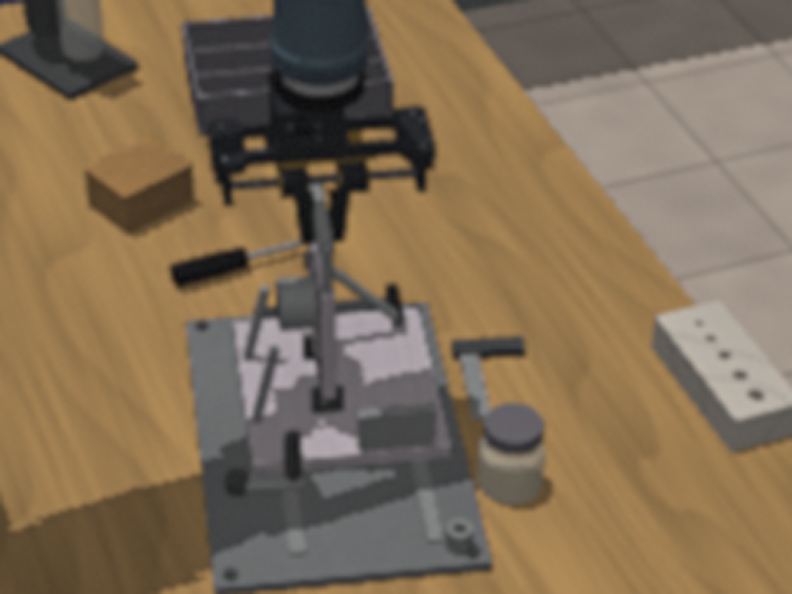

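View pics/t17c.png

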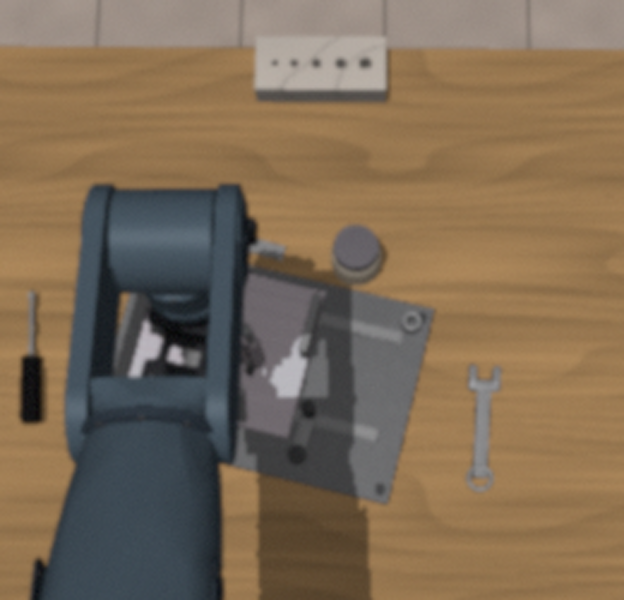

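The plate stands upright in the jaws, with its edge at about (322,250) to (328,395) in the side crop. The leg is down at (393,300), the latch lies behind the deck at (235–293,470), and the loose things are where they were. Handing in.

```bash
python3 -c "
from plant import *
print(sign_off())"
```

```text
the job is handed in; nothing more can be done
None
```

The drill-jig stand is set up as asked, and I handed it in at about 27.7 s with the gripper still holding the jig plate upright by its top bar.

- **Carriage:** I pushed it until the force rose to about 23 N with no further movement. The top view showed the deck touching the stop block.
- **Latch:** I pinched the pin and swung it round to point along +x behind the carriage. Seen from the side, the pin was within about 3 px of where it should be at 1.57 rad.
- **Leg:** I pushed the foot over dead centre and it fell by itself. Both views put it within about 3 px of fully down.
- **Jig plate:** I gripped the bar with 25 N, later 30 N, and raised it along its arc. The first stop was about 0.03 rad short of upright, so I moved it 4 mm further. After that the plate's edge was vertical in the side view, to within about 0.02 rad.
- **Final state:** The bar is held at x = 1.6 mm in the bed's frame, against a hinge line I put at 0 to 1 mm, and the wrist force is about 6 N. The last side and top pictures show the latch and leg unchanged. The loose things in view had not moved; the hammer was outside these last pictures.

Some of the network's point reports were plainly wrong, such as the leg foot or latch pin placed somewhere else. I relied on the pictures and my own geometry there.

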